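Zero the height gauge on the master, then bring the pallet under it

ROBOT

A 7-joint arm with a two-finger parallel gripper is mounted at the origin on the work surface. World frame = base frame: x ahead of the robot, y to its left, z up, the work surface at z = 0. Lengths are in m, angles in rad, forces in N, time in s.
With the tool pointing down it reaches from about 0.425 to 0.875 m from the base axis. Payload 4.7 kg.
Tool frame: the origin (TCP) lies at the very end of the fingers, on their centre line; the grasp point (between the pads) lies 19 mm behind it (ctrl.grasp_offset is the distance from the TCP to the grasp point, in m); z points along the fingers, y is the direction in which the jaws open and shut (so a half turn about z gives the same grasp; the last joint's range is limited). The gripper opens to 87 mm and grips with 3 to 60 N. Pads are 19 mm wide; open, the fingers measure 117 mm over their backs; the gripper's body (75 mm by 190 mm) begins 51 mm behind the grasp point.
Start: joints at [1.251, 0.321, -0.07, 1.45, 0.023, 1.371, -0.057], TCP at [0.213, -0.614, 0.223] pointing down, gripper open.
Joint ranges: [-2.86, 2.86], [-0.3, 2.09], [-1.38, 1.24], [0.06, 2.45], [-1.56, 4.7], [0.09, 2.05], [-2.69, 2.69]. Speed limits (rad/s): [2.57, 2.57, 3.14, 3.14, 3.14, 3.14, 3.14].

INTERFACE

Orientations are given as a rotation vector (axis times angle).
In Python, from bench import ctrl gives the robot as it stands.
- The arm moves only by the shell command python3 -m creep 'ROWS' [FORCE]. ROWS is JSON, a list that holds one entry, the list of rows, each a list of 7 numbers: the opening, from 0 (shut) to 1 (fully open), then the shift along the tool's x, y, z in mm, then the turn, a rotation vector about the tool's x, y, z in rad. In form: [[[grip, dx, dy, dz, rx, ry, rz], ...]]. A call has 1 to 5 rows; each row is the pose to reach, as a shift and turn from the pose commanded when the call began, along the tool's axes at that moment; what a row does not reach only later rows make up. A row lasts 1/10 s, in which the tool goes at most 50 mm and 8.59 degrees, less where a joint would pass 70% of its speed; a pose out of reach is approached as far as the arm can. A call with a gripper value outside its range is refused whole. The fingers move at their own pace and stop on an object; FORCE is the grip in N (left out, the last holds). Time passes only in rows, so rows that repeat a pose let the fingers close. It gives the time, the measured TCP pose, the force and the opening at its end, in the units of the state.
- ctrl.get_state(): the state, without advancing time (a new reading comes with each control period).
- ctrl.get_image(name): name is "scene" or "top"; returns the picture (480x640x3 uint8, red, green, blue); there is no depth.
- ctrl.camera_params(name): a dict with "K" (3x3 intrinsics, pixels), "pose" (4x4, takes a point from camera to world coordinates). Camera axes: x right, y down, z forward; pixel columns grow to the right and rows downward; lengths in m; the calibration is good to about 2 mm. A picture is of the moment at which its call begins. camera_params takes no time and is no camera call.
- ctrl.close_job(): hands the job in, once; it reports no verdict.
The state is a dict: "time": time; "joint_positions": joint angles; "qd": joint speeds; "joint_torque": joint torques, N m; "position": TCP position; "tool_rot": TCP orientation; "ft_force": force on the tool from outside, world axes, zero at the start; "torque": the same for the moment, N m; "grip_width": opening from 0.0 (shut) to 1.0 (fully open).
Only numpy, scipy, OpenCV 4.12 (cv2) and the standard library are available. Lean on these libraries where they do the work, as an engineer would, in place of code of your own. Each camera call takes 0.05 s, during which the arm holds its last target. There are 200 camera calls.

TASK

Slide the setting master square along the fence until its land is under the gauge contact, then push the dial's bezel round by its red zero lug until zero stands at the pointer. Slide the master back out clear of the gauge, and push the fixture pallet in square against the fence with its land under the contact, where a good pallet reads zero again. Keep both standing on the granite plate, and leave everything else on the bench where it is.

Things in the scene. Friction and masses are not known exactly. Their poses are not given: they have to be found in the camera images.
- plate: Dark granite plate 260 (x) by 540 (y) by 40 mm, fixed on the table, perhaps a little turned; origin at the centre of its underside, x away from the robot, y left along the fence, z up; top at z = 40 mm. The gauge axis is vertical through x = y = 0. The gauge post (20 mm thick, its clamp and thumb screw 40 mm by 60 mm, 98 mm above the plate's top) stands at x = +98 mm.
- fence (a point): Point on the front face of the steel fence, at the plate's top, level with the gauge axis (x = +30 mm of the plate). The fence is a bar 12 mm thick, 15 mm high, 400 mm long, along the plate's y; its front face looks to the plate's -x. Same axes as the plate.
- contact (a point): Lowest point of the gauge's sprung ball contact (12 mm ball), on the gauge axis. Unloaded it hangs 56 to 58 mm above the plate's top; a 60 mm block under it lifts it 2 to 4 mm against about 1.5 N, and the pointer turns clockwise seen from above, one turn for 10 mm of lift. It slides easily up the bevelled ends of the master and the pallet.
- zero_lug (a point): Centre of the red lug at the dial's zero: 15 mm radially, 10 mm wide, 14 mm high, standing on the bezel's rim. This centre is 40.5 mm from the gauge axis, about 109 mm above the plate's top (lug from 102 to 116 mm). Its own x axis is radial: the lug lies to -x of the gauge axis in its own frame. The bezel stays where it is left; turning it takes about 1.5 N at the lug.
- zero_mark (a point): The red zero mark on the dial face, 28 mm from the gauge axis, in line with the red lug; turns with the bezel. The dial lies face up: bezel 72 mm in diameter, top of its rim 102 mm above the plate's top, underside of the dial body 76 mm above it.
- pointer_tip (a point): Tip of the black pointer, 28 mm from the gauge axis, at the same height as the zero mark; zero is read when the two points coincide.
- bezel (a joint): Angle of the bezel in rad, growing clockwise seen from above, stops at -1.0 and 4.2. The direction from the gauge axis to the lug, as an angle about the plate's z from its x axis (counter-clockwise positive), is pi + 1.885 - value; at 1.885 the lug looks to the plate's -x (towards the robot).
- pointer (a joint): Angle of the pointer in rad, same zero and sense as the bezel; when both joints have the same value the dial reads zero. It rests at 0 with nothing under the contact and reads 1.2 to 2.6 with a 60 mm block under it.
- master_land (a point): Gauging land (brass-ringed spot on top) of the setting master: a grey-blue block 60 (x) by 140 (y) by 60 mm high, about 0.8 kg, standing on the plate left of the gauge. The land is midway across (30 mm from front and back faces), 45 mm from the right end, 95 mm from the left end. Axes: x across, y to its left end, z up. The top edges of the ends are bevelled 9 by 5 mm.
- master_handle (a point): Middle of the master's black pull handle on its left end: a bar 10 mm thick, 44 mm long, along the master's x, 40 mm above its underside, 38 mm out from the end face (33 mm clear between), 133 mm from the land. Two 10 mm stems join its ends to the block, 22 mm either side of the middle. Same axes as the master.
- pallet_land (a point): Gauging land of the pallet (brass-ringed spot without holes, on its top): 30 mm from the pallet's back (+x) face, 50 mm from its front, 40 mm from its left end, 110 mm from its right end. The top edges of both ends are bevelled 8 by 4 mm. Same axes as the pallet.
- pallet_center (a point): Centre, half-way up, of the fixture pallet: a block 80 (x) by 150 (y) by 60 mm high, about 0.65 kg, on the plate right of the gauge: perforated aluminium top on a grey riser of the same outline, so its faces are plain and upright. As high as the master. Axes: x to the fence, y to its left end, z up.
- brush: Small bench brush, 22 by 110 by 22 mm, lying on the plate behind the fence, left. Not to be moved. Origin at its underside.
- block_case: Small wooden case, 45 by 100 by 22 mm, on the plate behind the fence, right. Not to be moved. Origin at its underside.
- resin_jar: White jar with a blue cap, 72 mm wide, 130 mm high, on the table left of the plate. Not to be moved.
- hardener: Amber bottle with a black cap, 56 mm wide, 150 mm high, on the table left of the plate. Not to be moved.
- cartridge: Black dispensing cartridge upright in a 90 mm square grey foot, 170 mm high, on the table right of the plate. Not to be moved.
- tip_tray: Blue divided tray 100 by 150 by 30 mm on the table right of the plate. Not to be moved.
- screwdriver: Screwdriver 180 mm long on the table, right front. Not to be moved.
- wrench: Wrench 170 mm long on the table, left front. Not to be moved.
Things that resemble listed ones, but are neither listed nor needed, are in the scene too. What is shaped like the part that bears master_land but green or turquoise is not meant.

How it is judged:
By the outcome, as a careful person would: the job done as asked, in the order asked, and still so for the second after the job is handed in, with the robot touching nothing.
It also fails if it takes over 72 s, if anything falls off the work surface, if the arm or the gripper's body presses on something with over 40 N, if the wrist force passes 120 N, or if a joint passes its speed limit or range.

## Working session

There is one attempt and no reset: what is moved stays moved. The work goes in short steps, Python scripts to look and compute and a shell command to move; the robot and the scene stay as the last step left them, time stands still between calls to the robot, and variables do not carry over. Pictures are saved under pics/ and viewed, about 8 in all and at most 12, crops included, and the job is handed in when it is done.

```bash
ls; mkdir -p pics; python3 - <<'E'
from bench import ctrl
import cv2,json
for n in("scene","top"):
    im=ctrl.get_image(n); cv2.imwrite(f"pics/{n}0.png",im[:,:,::-1]); p=ctrl.camera_params(n); print(n,p)
print(ctrl.get_state(),ctrl.grasp_offset)
E
```

```text
pics
scene {'K': array([[468.08991198,   0.        , 324.09779597],
       [  0.        , 468.08991198, 239.61929563],
       [  0.        ,   0.        ,   1.        ]]), 'pose': array([[-0.84019677,  0.46133633, -0.28502312,  0.87578282],
       [ 0.54218432,  0.72461194, -0.42541004,  0.55910048],
       [ 0.01027405, -0.5119632 , -0.85894594,  1.19898629],
       [ 0.        ,  0.        ,  0.        ,  1.        ]])}
top {'K': array([[478.40148717,   0.        , 323.92107749],
       [  0.        , 478.40148717, 241.82393318],
       [  0.        ,   0.        ,   1.        ]]), 'pose': array([[-0.01023373, -0.99200019,  0.12582085,  0.33910626],
       [-0.9998995 ,  0.00891735, -0.01102116,  0.05822363],
       [ 0.00981101, -0.125921  , -0.99199176,  1.60445642],
       [ 0.        ,  0.        ,  0.        ,  1.        ]])}
{'time': 0.1, 'joint_positions': array([ 1.25105528,  0.32173122, -0.07007678,  1.45157516,  0.02258355,
        1.37084063, -0.05690785]), 'qd': array([-1.36705389e-03, -1.71984432e-03, -4.47433703e-04, -3.68199865e-03,
        2.09851784e-04,  2.91898553e-05,  7.30815154e-05]), 'joint_torque': array([ 2.19328622e-04, -4.92570484e+01, -4.05463949e-01, -3.13399386e+01,
       -6.41029654e-02,  3.94587731e-02,  4.10785799e-05]), 'position': array([ 0.2127714 , -0.61363722,  0.22157119]), 'tool_rot': array([-3.09622191e+00, -5.21692480e-01,  5.89880818e-04]), 'ft_force': array([-1.28625388,  0.22808199,  0.5110123 ]), 'torque': array([-0.02969318, -0.00747171, -0.06558512]), 'grip_width': 1.0024262259003487} 0.0187
```

View pics/scene0.png

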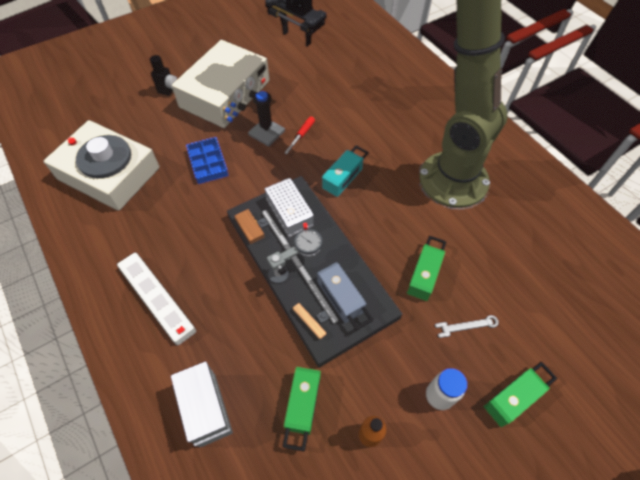

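View pics/top0.png

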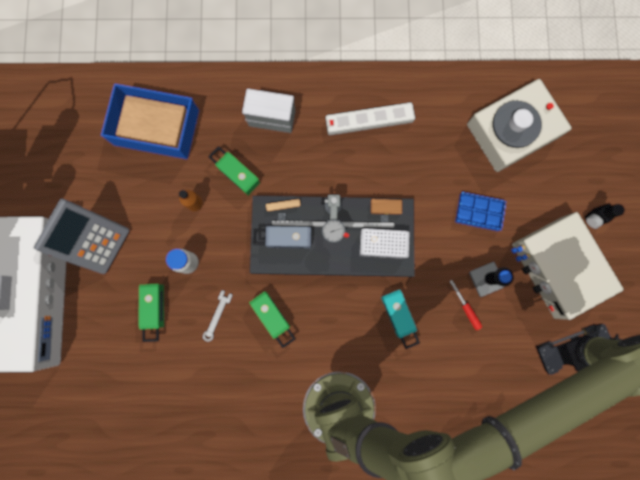

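The grey-blue block on the plate (top 288,236; scene 342,288) is the setting master. The green ones (scene 427,270; 302,400; 518,397) and the turquoise one (343,172) are decoys by colour. The pallet is at top (385,243), and the red lug at about (346,235). I'll confirm in enlarged crops.

```bash
python3 - <<'E'
import cv2
a=cv2.imread("pics/top0.png")[188:283,245:420]; cv2.imwrite("pics/topc.png",cv2.resize(a,None,fx=4.5,fy=4.5,interpolation=cv2.INTER_CUBIC))
a=cv2.imread("pics/scene0.png")[172:362,222:402]; cv2.imwrite("pics/scenec.png",cv2.resize(a,None,fx=3.1,fy=3.1,interpolation=cv2.INTER_CUBIC))
E
```

```text
(no output)
```

View pics/topc.png

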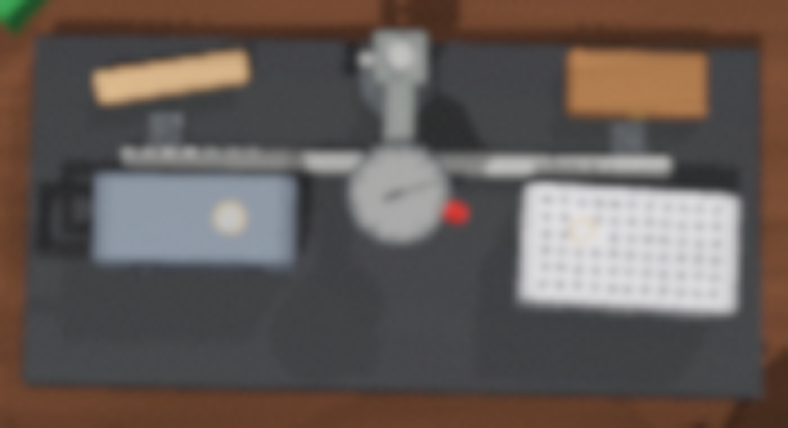

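View pics/scenec.png

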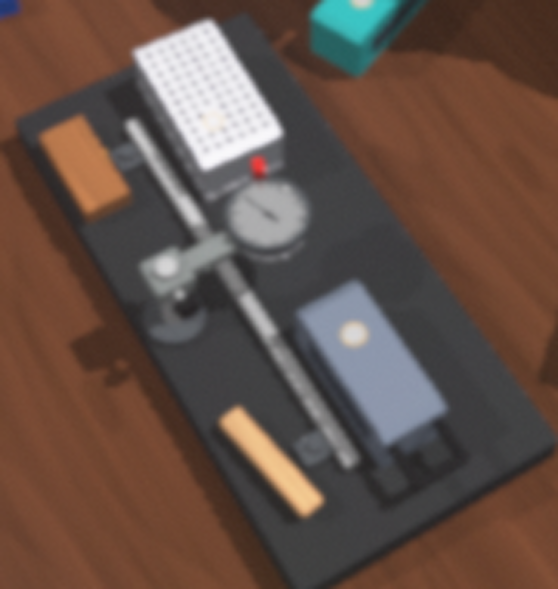

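```bash
cat > h.py <<'E'
import numpy as np
from bench import ctrl
P={n:ctrl.camera_params(n) for n in("scene","top")}
def px(n,u,v,z):
    K,T=P[n]["K"],P[n]["pose"]; d=T[:3,:3]@np.linalg.inv(K)@[u,v,1]; o=T[:3,3]
    return (o+d*(z-o[2])/d[2])
def crop(n,x,y,z,ox,oy,s): return px(n,(x+.5)/s-.5+ox,(y+.5)/s-.5+oy,z)
def proj(n,p):
    K,T=P[n]["K"],P[n]["pose"]; q=K@(T[:3,:3].T@(np.array(p)-T[:3,3])); return q[:2]/q[2]
E
python3 - <<'E'
from h import *
np.set_printoptions(precision=4,suppress=True)
t=lambda x,y,z:crop("top",x,y,z,245,188,4.5)
s=lambda x,y,z:crop("scene",x,y,z,222,172,3.1)
for n,f,x,y,z in [("plTL",t,35,37,.04),("plTR",t,760,47,.04),("plBR",t,762,392,.04),("plBL",t,23,380,.04),
("dial",t,399,195,.142),("dialS",s,267,212,.142),("lug",t,456,212,.156),("lugS",s,259,163,.156),
("fenL",t,120,164,.055),("fenR",t,672,174,.055),("fenLS",s,356,460,.055),("fenRS",s,138,122,.055),
("mland",t,230,217,.1),("mlandS",s,354,334,.1),("mTL",t,95,173,.1),("mTR",t,298,176,.1),("mBR",t,294,267,.1),("mBL",t,92,262,.1),
("hL",t,45,218,.085),("pland",t,582,230,.1),("plandS",s,213,119,.1),("pTL",t,526,180,.1),("pTR",t,740,194,.1),("pBR",t,735,315,.1),("pBL",t,517,303,.1),
("psTL",s,213,168,.1),("psTR",s,133,53,.1),("psBR",s,210,20,.1),("psBL",s,283,131,.1),
("plS_L",s,305,588,.04),("plS_R",s,18,122,.04),("plS_BL",s,556,440,.04)]:
    print(n,f(x,y,z)[:2]*1000)
E
```

```text
plTL [694.156  277.6308]
plTR [ 682.2667 -260.0033]
plBR [ 426.3165 -252.7934]
plBL [440.2101 284.1496]
dial [558.2376  12.7052]
dialS [561.8867  13.7058]
lug [544.1173 -25.4697]
lugS [546.1593 -24.0669]
fenL [595.8732 212.9139]
fenR [ 585.0163 -189.4247]
fenLS [600.2329 212.8272]
fenRS [ 587.0036 -181.6896]
mland [549.8925 130.7981]
mlandS [550.6472 132.5089]
mTL [582.127  226.0436]
mTR [578.738   82.6592]
mBR [513.9888  85.9115]
mBL [518.8175 227.8289]
hL [552.4419 263.0886]
pland [ 538.4279 -117.4704]
plandS [ 538.8789 -118.6829]
pTL [574.474  -78.6339]
pTR [ 563.1311 -230.0228]
pBR [ 477.2146 -223.693 ]
pBL [487.1046 -70.5456]
psTL [566.0444 -72.9727]
psTR [ 563.9737 -223.6626]
psBR [ 482.7964 -218.6555]
psBL [491.8427 -73.1241]
plS_L [691.4602 276.7882]
plS_R [ 680.5644 -253.2599]
plS_BL [443.184  285.0981]
```

```bash
cat >> h.py <<'E'
from scipy.spatial.transform import Rotation as R
A=-0.026; G=np.array([.560,.013])  # plate yaw, gauge axis
ex=np.array([np.cos(A),np.sin(A)]); ey=np.array([-np.sin(A),np.cos(A)])
def W(x,y): return G+(ex*x+ey*y)/1000     # plate mm -> world
def L(p): d=(np.array(p[:2])-G)*1000; return np.array([d@ex,d@ey])
def go(x,y,z,th=np.pi/2+A):               # print tool-frame shift/turn to reach plate x,y mm, world z mm
    s=ctrl.get_state(); r=R.from_rotvec(s["tool_rot"]); w=W(x,y)
    d=np.r_[w,z/1000]-s["position"]; c,n=np.cos(th),np.sin(th)
    T=R.from_matrix(np.array([[c,n,0],[n,-c,0],[0,0,-1]]))
    print("t",s["time"],"at",L(s["position"]).round(1),(s["position"][2]*1000).round(1),"F",s["ft_force"].round(1),"->",(r.inv().apply(d)*1000).round(1),(r.inv()*T).as_rotvec().round(3))
E
python3 -m creep '[[[1,0,0,-50,0,0,0],[1,20,0,-100,0,0,-0.1],[1,60,-20,-130,0,0,-0.25],[1,110,-50,-130,0,0,-0.4],[1,160,-80,-130,0,0,-0.5]]]'
python3 -c "
from h import *
go(0,-290,350);go(-10,255,330)"
```

```text
time: 0.6
position: [0.3247, -0.5025, 0.3535]
tool_rot: [2.868, 1.277, 0.001]
ft_force: [1.5, -0.5, 0.7]
grip_width: 1.001
t 0.6 at [-221.9 -521.5] 353.5 F [ 1.5 -0.5  0.7] -> [320.1  18.3   3.4] [ 0.002  0.001 -0.707]
t 0.6 at [-221.9 -521.5] 353.5 F [ 1.5 -0.5  0.7] -> [ 728.  -343.3   22.3] [ 0.002  0.001 -0.707]
```

```bash
python3 -m creep '[[[1,50,0,0,0,0,-0.14],[1,100,4,0,0,0,-0.28],[1,150,8,0,0,0,-0.42],[1,200,12,0,0,0,-0.56],[1,250,14,0,0,0,-0.707]]]'
python3 -c "
from h import *
go(-10,255,200)"
```

```text
time: 1.1
position: [0.5026, -0.3264, 0.3519]
tool_rot: [-2.248, -2.194, 0.001]
ft_force: [0.5, -1.4, -0.3]
grip_width: 1.003
t 1.1 at [ -48.6 -340.7] 351.9 F [ 0.5 -1.4 -0.3] -> [595.7  39.6 151.8] [-0.     0.     0.002]
```

```bash
python3 -m creep '[[[1,50,3,0,0,0,0],[1,100,6,0,0,0,0],[1,150,10,0,0,0,0],[1,200,13,0,0,0,0],[1,250,16,0,0,0,0]]]'
python3 -m creep '[[[1,50,3,0,0,0,0],[1,100,6,0,0,0,0],[1,150,10,0,0,0,0],[1,200,13,0,0,0,0],[1,250,16,0,0,0,0]]]'
python3 -m creep '[[[1,40,3,30,0,0,0],[1,78,5,60,0,0,0],[1,78,5,110,0,0,0],[1,78,5,150,0,0,0],[1,78,5,150,0,0,0]]]'
python3 -c "
from h import *
import cv2
go(-12,237,62)
for n in('scene',):cv2.imwrite('pics/s1.png',cv2.resize(ctrl.get_image(n)[200:360,280:480,::-1],None,fx=4,fy=4,interpolation=cv2.INTER_CUBIC)[:600,:800])"
```

```text
time: 1.6
position: [0.5247, -0.077, 0.3519]
tool_rot: [-2.255, -2.188, 0.001]
ft_force: [0.5, -0.1, 0.0]
grip_width: 0.999
time: 2.1
position: [0.5482, 0.1715, 0.3521]
tool_rot: [2.255, 2.187, -0.001]
ft_force: [0.4, -0.7, -0.3]
grip_width: 0.997
time: 2.6
position: [0.5521, 0.2455, 0.1958]
tool_rot: [-2.25, -2.186, 0.018]
ft_force: [0.2, -1.6, 0.4]
grip_width: 0.999
t 2.6 at [-13.9 232.3] 195.8 F [ 0.2 -1.6  0.4] -> [  5.4   3.3 133.7] [-0.011  0.005 -0.003]
```

View pics/s1.png

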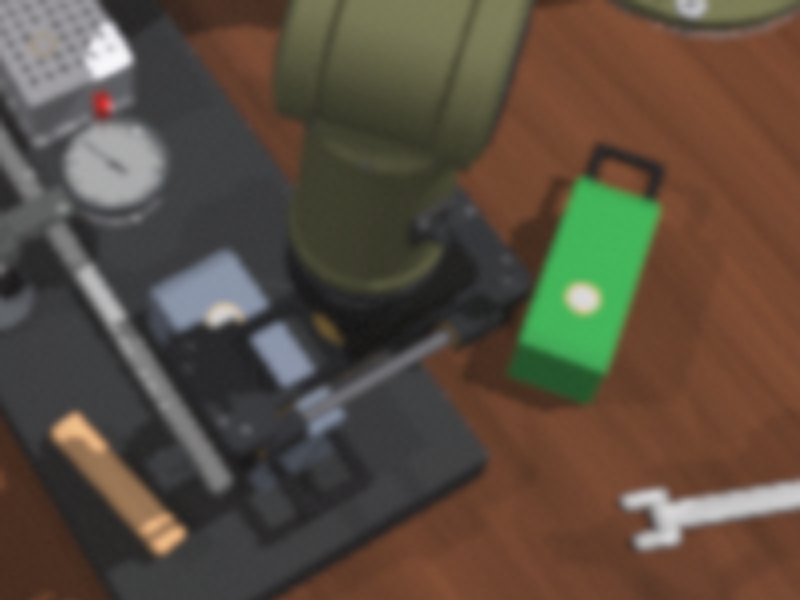

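```bash
python3 -m creep '[[[1,5,3,40,0,0,0],[1,5,3,80,0,0,0],[1,5,3,120,0,0,0],[1,5,3,120,0,0,0]]]'
python3 -c "
from h import *
go(-12,237,62)"
```

```text
time: 3.05
position: [0.5574, 0.2507, 0.0797]
tool_rot: [-2.254, -2.185, 0.009]
ft_force: [-0.6, -1.1, -1.0]
grip_width: 0.997
t 3.05 at [ -8.8 237.5] 79.7 F [-0.6 -1.1 -1. ] -> [-0.5 -3.1 17.8] [-0.006  0.003 -0.005]
```

```bash
python3 -m creep '[[[1,0,-3,10,0,0,0],[1,0,-3,18,0,0,0],[1,0,-3,18,0,0,0],[0.5,0,-3,18,0,0,0],[0.5,0,-3,18,0,0,0]]]' 12
python3 -m creep '[[[0.5,0,0,0,0,0,0],[0.5,0,0,0,0,0,0],[0.5,0,0,0,0,0,0]]]'
python3 -c "
from h import *
go(-12,237,62)"
```

```text
time: 3.55
position: [0.5567, 0.253, 0.0654]
tool_rot: [2.254, 2.187, 0.002]
ft_force: [-0.1, -0.0, 0.2]
grip_width: 0.893
time: 3.85
position: [0.5553, 0.253, 0.0643]
tool_rot: [-2.254, -2.187, 0.001]
ft_force: [-2.9, -0.6, 2.4]
grip_width: 0.63
t 3.85 at [-11.  239.8] 64.3 F [-2.9 -0.6  2.4] -> [-2.8 -1.   2.3] [-0.001 -0.    -0.004]
```

```bash
python3 -m creep '[[[0.5,-5,4,0,0,0,0],[0.5,-15,7,0,0,0,0],[0.5,-25,9,0,0,0,0],[0.5,-25,9,0,0,0,0]]]'
python3 -c "
from h import *
go(0,133,62)"
python3 -m creep '[[[0.5,-5,2,0,0,0,0],[0.5,-10,3,0,0,0,0],[0.5,-10,3,0,0,0,0]]]'
python3 -c "
from h import *
go(0,133,62)"
```

```text
time: 4.25
position: [0.5645, 0.227, 0.0644]
tool_rot: [-2.256, -2.186, -0.001]
ft_force: [0.7, 1.4, -0.5]
grip_width: 0.614
t 4.25 at [ -1. 214.] 64.4 F [ 0.7  1.4 -0.5] -> [-81.    1.5   2.3] [ 0.    -0.    -0.005]
time: 4.55
position: [0.5669, 0.2177, 0.0644]
tool_rot: [-2.254, -2.187, -0.001]
ft_force: [-0.1, 2.6, -0.5]
grip_width: 0.617
t 4.55 at [  1.5 204.8] 64.4 F [-0.1  2.6 -0.5] -> [-71.8  -1.2   2.3] [-0.    -0.001 -0.004]
```

```bash
for i in 1; do python3 -m creep '[[[0.5,-5,1.5,0,0,0,0],[0.5,-5,1.5,0,0,0,0]]]' | grep -E "pos|ft"; python3 -m creep '[[[0.5,-5,1.5,0,0,0,0],[0.5,-5,1.5,0,0,0,0]]]'| grep -E "pos|ft"; python3 -m creep '[[[0.5,-5,1.5,0,0,0,0],[0.5,-5,1.5,0,0,0,0]]]'| grep -E "pos|ft";  done
python3 -c "
from h import *
go(0,133,62)
import cv2
cv2.imwrite('pics/s2.png',cv2.resize(ctrl.get_image('scene')[200:350,270:420,::-1],None,fx=4,fy=4,interpolation=cv2.INTER_CUBIC))"
```

```text
position: [0.5668, 0.2146, 0.0644]
ft_force: [-3.5, 6.2, 1.6]
position: [0.5667, 0.2115, 0.0643]
ft_force: [-7.2, 8.4, 1.9]
position: [0.5665, 0.2085, 0.0644]
ft_force: [-9.7, 11.0, 3.3]
t 5.15 at [  1.4 195.6] 64.4 F [-9.7 11.   3.3] -> [-62.6  -1.4   2. ] [-0.006 -0.006  0.   ]
```

View pics/s2.png

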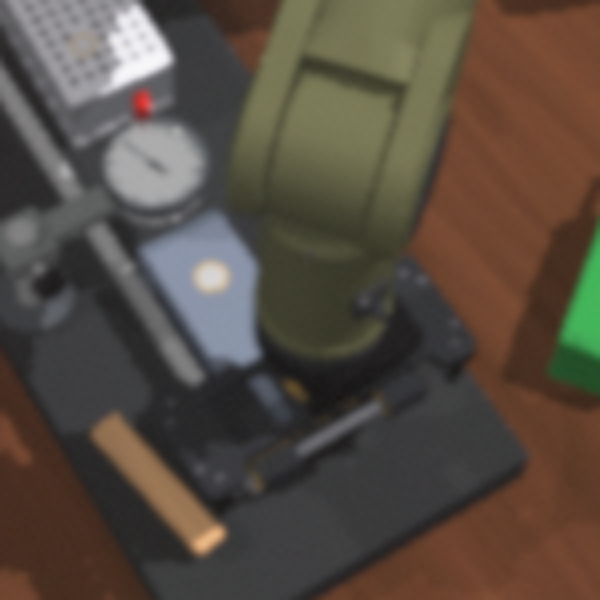

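```bash
python3 -c "
from h import *
print(L(crop('scene',211,277,.1,270,200,4)), L(crop('scene',155,166,.142,270,200,4)))"
python3 -m creep '[[[0.5,-5,-2,0,0,0,0],[0.5,-10,-2,0,0,0,0],[0.5,-15,-2,0,0,0,0],[0.5,-15,-2,0,0,0,0]]]'
python3 -c "
from h import *
go(0,133,62)"
```

```text
[ 1.65346349 74.84416573] [2.21251357 4.38022914]
time: 5.6
position: [0.5659, 0.1909, 0.0643]
tool_rot: [-2.248, -2.188, -0.0]
ft_force: [-6.0, 6.9, 2.8]
grip_width: 0.612
t 5.6 at [  1.3 178. ] 64.3 F [-6.   6.9  2.8] -> [-45.   -1.2   2.2] [-0.004 -0.004 -0.001]
```

```bash
sed -i 's/G=np.array(\[.560,.013\])/G=np.array([.5614,.013])/' h.py
python3 -m creep '[[[0.5,-8,0,0,0,0,0],[0.5,-16,0,0,0,0,0],[0.5,-24,0,0,0,0,0],[0.5,-32,0,0,0,0,0],[0.5,-40,0,0,0,0,0]]]'
python3 -c "
from h import *
go(0,121,62)"
python3 -m creep '[[[0.5,-4,0,0,0,0,0],[0.5,-8,0,0,0,0,0],[0.5,-11,0,0,0,0,0],[0.5,-11,0,0,0,0,0],[0.5,-11,0,0,0,0,0]]]'
python3 -c "
from h import *
go(0,121,62)
import cv2
cv2.imwrite('pics/s3.png',cv2.resize(ctrl.get_image('scene')[200:320,260:400,::-1],None,fx=5,fy=5,interpolation=cv2.INTER_CUBIC))"
```

```text
time: 6.1
position: [0.5648, 0.1524, 0.0643]
tool_rot: [-2.246, -2.188, -0.003]
ft_force: [-4.7, 10.1, 1.7]
grip_width: 0.612
t 6.1 at [ -0.2 139.4] 64.3 F [-4.7 10.1  1.7] -> [-18.5   0.2   2.2] [-0.003 -0.006  0.   ]
time: 6.6
position: [0.5645, 0.1408, 0.0643]
tool_rot: [-2.247, -2.188, -0.001]
ft_force: [-5.5, 9.8, 1.8]
grip_width: 0.616
t 6.6 at [ -0.2 127.8] 64.3 F [-5.5  9.8  1.8] -> [-6.9  0.2  2.3] [-0.003 -0.004 -0.001]
```

View pics/s3.png

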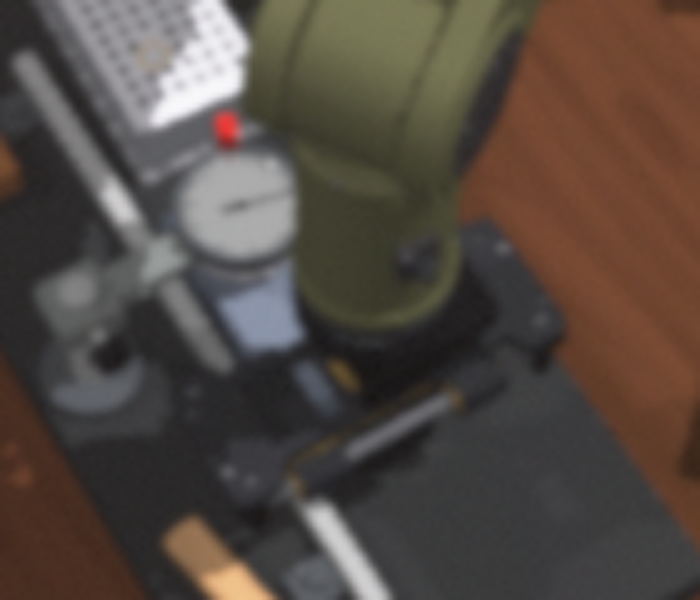

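```bash
python3 -m creep '[[[0.5,-4,0,0,0,0,0],[0.5,-7,0,0,0,0,0],[0.5,-7,0,0,0,0,0],[0.5,-7,0,0,0,0,0]]]'
python3 -c "
from h import *
go(0,121,62)"
python3 -m creep '[[[0.8,1,-1,0,0,0,0],[0.9,1,-1,0,0,0,0],[0.9,1,-1,0,0,0,0]]]'
python3 -m creep '[[[0.9,0,0,-40,0,0,0],[0.9,0,0,-80,0,0,0],[0.9,40,0,-130,0,0,0],[0.9,80,-10,-150,0,0,0],[0.9,120,-20,-150,0,0,0]]]'
python3 -c "
from h import *
go(0,121,62)
import cv2
for n,a,b in(('scene',200,260),('top',190,270)):
  im=ctrl.get_image(n)[:,:,::-1];cv2.imwrite(f'pics/{n}4.png',im)
  c=cv2.resize(im[a:a+(100 if n=='scene' else 80),b:b+130],None,fx=6,fy=6,interpolation=cv2.INTER_CUBIC); cv2.imwrite(f'pics/{n}4c.png',c)"
```

```text
time: 7.05
position: [0.5643, 0.134, 0.0643]
tool_rot: [-2.247, -2.188, -0.001]
ft_force: [-5.5, 9.9, 2.9]
grip_width: 0.616
t 7.05 at [ -0.2 121. ] 64.3 F [-5.5  9.9  2.9] -> [-0.   0.2  2.3] [-0.003 -0.004 -0.   ]
time: 7.35
position: [0.5662, 0.1288, 0.0641]
tool_rot: [2.255, 2.186, -0.002]
ft_force: [-0.2, 0.3, -0.5]
grip_width: 0.803
time: 7.85
position: [0.5527, 0.2502, 0.2185]
tool_rot: [2.257, 2.178, 0.009]
ft_force: [0.4, 1.0, 0.3]
grip_width: 0.899
t 7.85 at [-14.9 236.9] 218.5 F [0.4 1.  0.3] -> [-115.9   14.9  156.5] [ 0.007 -0.001 -0.01 ]
```

View pics/scene4c.png

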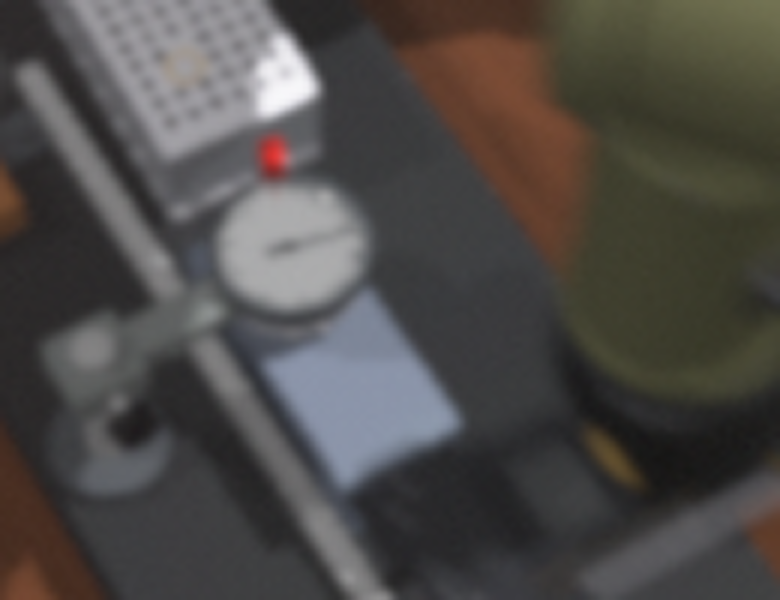

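```bash
cat > dial.py <<'E'
from h import *
import cv2,sys
def rect(n,im,z,S=6,r=56):   # plate-aligned view: right=+x, up=+y
    g=(np.arange(2*r*S)+.5)/S-r; X,Y=np.meshgrid(g,-g)
    K,T=P[n]["K"],P[n]["pose"]
    w=G[:,None]+(ex[:,None]*X.ravel()+ey[:,None]*Y.ravel())/1000
    q=K@(T[:3,:3].T@(np.vstack([w,np.full(w.shape[1],z)])-T[:3,3:])); u=(q[:2]/q[2]).astype(np.float32)
    return cv2.remap(im,u[0].reshape(X.shape),u[1].reshape(X.shape),cv2.INTER_CUBIC),X,Y
def run(tag):
    out=[]
    for n in("scene","top"):
        im=ctrl.get_image(n)[:,:,::-1].copy()
        a,X,Y=rect(n,im,.141); g=cv2.cvtColor(a,cv2.COLOR_BGR2GRAY).astype(float)
        sat=a.max(2).astype(int)-a.min(2)
        br=((g>125)&(sat<40)&(np.hypot(X,Y)<42)).astype(np.uint8)
        br=cv2.morphologyEx(br,cv2.MORPH_OPEN,np.ones((61,61),np.uint8))
        c=cv2.findContours(br,0,1)[0]
        if not c: print(n,"no dial"); out.append(a); continue
        c=max(c,key=cv2.contourArea)
        (cx,cy),rad=cv2.minEnclosingCircle(c); e=cv2.fitEllipse(c); cx,cy=e[0]
        cx,cy=X[0,int(cx)],Y[int(cy),0]
        l,_,_=rect(n,im,.149); b,gg,rr=[l[:,:,k].astype(float) for k in range(3)]
        w=np.clip(rr-np.maximum(gg,b)-60,0,None); w[np.hypot(X,Y)>56]=0
        lx,ly=(w*X).sum()/w.sum(),(w*Y).sum()/w.sum()
        la=np.arctan2(ly-cy,lx-cx)
        R_=np.hypot(X-cx,Y-cy); bg=np.median(g[R_<24]); d=np.clip(bg-g-15,0,None); d[R_>25]=0
        mx,my=(d*X).sum()/d.sum(),(d*Y).sum()/d.sum()
        C=np.cov(np.vstack([X.ravel(),Y.ravel()]),aweights=d.ravel()+1e-9); v=np.linalg.eigh(C)[1][:,1]
        if v@[mx-cx,my-cy]<0:v=-v
        pa=np.arctan2(v[1],v[0]); f=lambda t:(np.pi+1.885-t+1)%(2*np.pi)-1
        print(n,"c",round(cx,1),round(cy,1),"ell",np.round(np.array(e[1])/6,1),"lug",round(lx,1),round(ly,1),"r",round(np.hypot(lx-cx,ly-cy),1),"bezel",round(f(la),3),"pointer",round(f(pa),3),"cent",round(mx-cx,1),round(my-cy,1))
        o=tuple(int(t) for t in((cx+56)*6,(56-cy)*6))
        cv2.circle(a,o,3,(0,255,0),-1); out.append(a)
    cv2.imwrite(f"pics/{tag}.png",cv2.resize(np.hstack(out),(800,400)))
if __name__=="__main__": run(sys.argv[1])
E
python3 dial.py d5; python3 -c "
from h import *
for p in((350,490),(465,425),(372,290)): print(L(crop('scene',*p,.1,260,200,6)))"
```

```text
scene c 0.1 1.8 ell [62.  62.4] lug -13.9 -38.7 r 42.8 bezel 0.648 pointer 2.108 cent -1.5 0.4
top c -2.8 2.9 ell [63.8 76.5] lug -15.1 -39.0 r 43.7 bezel 0.6 pointer -0.915 cent 2.8 -3.3
[28.86116893 99.66209796]
[-30.54254881  98.65618636]
[-30.90263053  19.3075698 ]
```

View pics/d5.png

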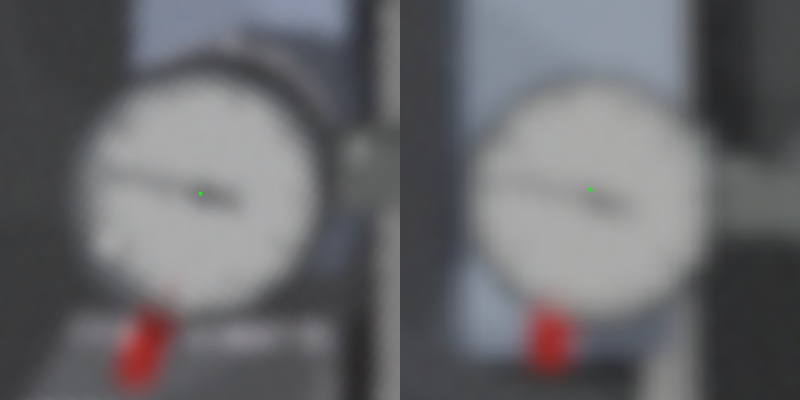

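```bash
python3 -m creep '[[[0,-50,6,0,0,0,0],[0,-100,12,0,0,0,0],[0,-150,20,0,0,0,0],[0,-200,26,0,0,0,0],[0,-250,30,0,0,0,0]]]'
python3 -m creep '[[[0,-37,0,0,0,0,0],[0,-37,0,0,0,0,0],[0,-37,0,0,0,0,0],[0,-37,0,0,0,0,0]]]'
python3 -c "
from h import *
go(13,-50,147)"
```

```text
time: 8.55
position: [0.5714, -0.0034, 0.2137]
tool_rot: [2.258, 2.183, -0.003]
ft_force: [1.3, -1.0, 0.2]
grip_width: 0.529
time: 8.95
position: [0.5704, -0.0348, 0.214]
tool_rot: [-2.254, -2.187, 0.0]
ft_force: [-0.4, 0.0, 0.1]
grip_width: 0.161
t 8.95 at [ 10.2 -47.5] 214.0 F [-0.4  0.   0.1] -> [-2.5  2.8 67. ] [-0.001 -0.    -0.004]
```

```bash
python3 -m creep '[[[0,-3,4,0,0,0,0],[0,-3,4,20,0,0,0],[0,-3,4,50,0,0,0],[0,-3,4,67,0,0,0],[0,-3,4,67,0,0,0]]]'
python3 -c "
from h import *
go(13,-50,147);go(5,-48,147)
import cv2
cv2.imwrite('pics/s6.png',cv2.resize(ctrl.get_image('scene')[190:290,250:380,::-1],None,fx=6,fy=6,interpolation=cv2.INTER_CUBIC))"
```

```text
time: 9.45
position: [0.5728, -0.0372, 0.1446]
tool_rot: [-2.249, -2.188, 0.005]
ft_force: [0.7, 0.9, -0.3]
grip_width: 0.011
t 9.45 at [ 12.7 -49.8] 144.6 F [ 0.7  0.9 -0.3] -> [-0.2  0.3 -2.4] [-0.005 -0.001 -0.002]
t 9.45 at [ 12.7 -49.8] 144.6 F [ 0.7  0.9 -0.3] -> [ 1.8 -7.7 -2.4] [-0.005 -0.001 -0.002]
```

View pics/s6.png

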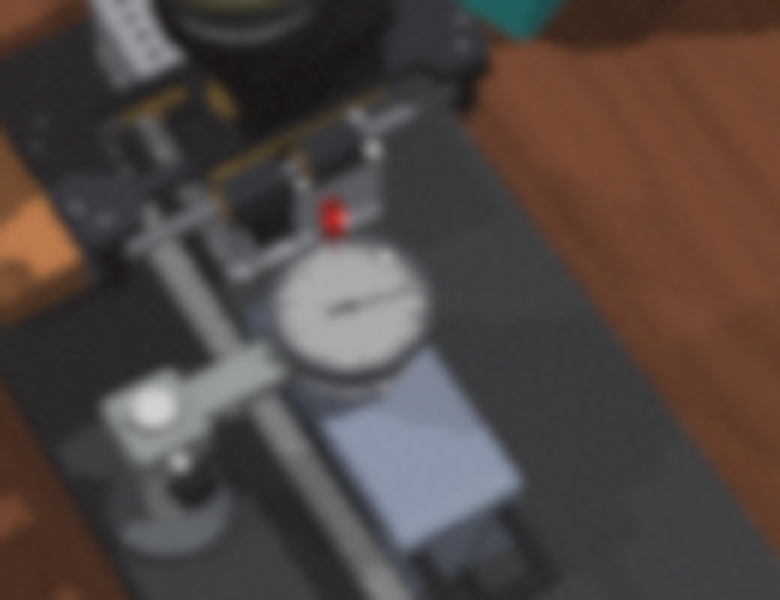

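```bash
python3 -m creep '[[[0,2,-8,-2,0,0,0],[0,4,-14,-2,0,0,0],[0,7,-21,-2,0,0,0],[0,11,-26,-2,0,0,0],[0,11,-26,-2,0,0,0]]]'
python3 -m creep '[[[0,5,-5,0,0,0,0],[0,11,-8,0,0,0,0],[0,18,-11,0,0,0,0],[0,18,-11,0,0,0,0],[0,18,-11,0,0,0,0]]]'
python3 -c "
from h import *
go(-24.7,-21,147)"; python3 dial.py d7
```

```text
time: 10.0
position: [0.5484, -0.0261, 0.1499]
tool_rot: [2.253, 2.187, -0.001]
ft_force: [0.8, -1.1, 0.8]
grip_width: 0.004
time: 10.5
position: [0.5384, -0.0066, 0.1491]
tool_rot: [-2.252, -2.189, -0.002]
ft_force: [0.8, 0.2, -0.2]
grip_width: 0.008
t 10.5 at [-22.5 -20.2] 149.1 F [ 0.8  0.2 -0.2] -> [-0.8 -2.2  2.1] [-0.    -0.001 -0.003]
scene c 0.9 2.4 ell [59.5 62.5] lug -40.9 -6.5 r 42.8 bezel 1.676 pointer 1.987 cent -1.9 -0.9
top c -1.8 26.6 ell [29. 47.] lug nan nan r nan bezel nan pointer 1.738 cent 2.3 -17.1dial.py:24: RuntimeWarning: invalid value encountered in scalar divide
  lx,ly=(w*X).sum()/w.sum(),(w*Y).sum()/w.sum()
```

```bash
python3 -m creep '[[[0,4,-3,1,0,0,0],[0,8,-4,1,0,0,0],[0,11,-4,1,0,0,0],[0,13,-4,1,0,0,0],[0,13,-4,1,0,0,0]]]'
python3 dial.py d8 2>&1 | grep scene
python3 -m creep '[[[0,-6,0,0,0,0,0],[0,-20,-8,-10,0,0,0],[0,-60,-20,-40,0,0,0],[0,-110,-30,-80,0,0,0],[0,-160,-30,-80,0,0,0]]]'
python3 -m creep '[[[0,-40,0,0,0,0,0],[0,-40,0,0,0,0,0],[0,-40,0,0,0,0,0]]]'
python3 dial.py d9; python3 dial.py d9b
```

```text
time: 11.1
position: [0.5351, 0.0053, 0.1485]
tool_rot: [2.254, 2.188, 0.0]
ft_force: [1.6, -1.5, 0.7]
grip_width: 0.007
scene c 1.9 3.1 ell [56.9 62.8] lug -41.0 6.5 r 43.1 bezel 1.964 pointer 1.633 cent -8.1 -3.8
time: 11.7
position: [0.5014, -0.1403, 0.2295]
tool_rot: [2.249, 2.189, 0.003]
ft_force: [0.7, -0.4, -0.1]
grip_width: 0.004
time: 12.0
position: [0.4988, -0.1813, 0.2254]
tool_rot: [-2.255, -2.183, -0.0]
ft_force: [-0.2, 0.3, -0.8]
grip_width: 0.007
scene c 0.6 1.4 ell [62.5 63. ] lug -41.1 5.9 r 41.9 bezel 1.993 pointer 2.116 cent -1.0 0.6
top c -2.1 2.1 ell [62.6 79.5] lug -42.4 6.6 r 40.6 bezel 1.997 pointer -0.953 cent 2.0 -2.5
scene c 0.6 1.6 ell [62.5 63.1] lug -41.1 5.9 r 41.9 bezel 1.989 pointer 2.12 cent -0.9 0.4
top c -2.1 1.9 ell [62.6 79.5] lug -42.4 6.6 r 40.6 bezel 2.001 pointer -0.927 cent 2.1 -2.4
```

View pics/d9.png

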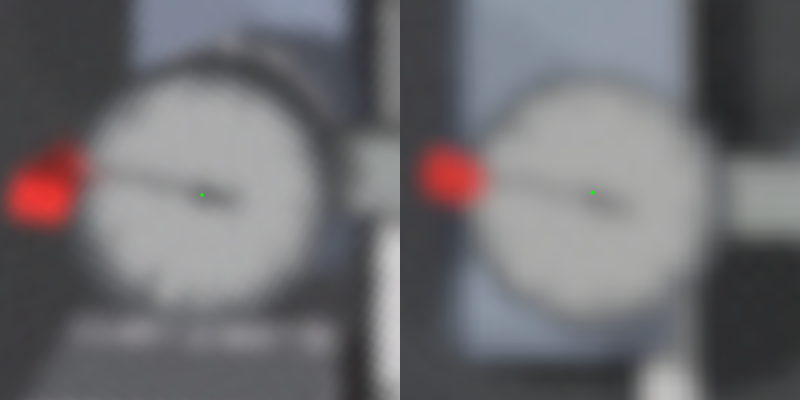

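```bash
cat > pt.py <<'E'
from dial import *
from scipy.optimize import minimize
from scipy.ndimage import map_coordinates
f=lambda t:(np.pi+1.885-t+1)%(2*np.pi)-1
def ptr(n,im,g0):
    a,X,Y=rect(n,im,.14); g=cv2.cvtColor(a,cv2.COLOR_BGR2GRAY).astype(float)
    g=g-cv2.GaussianBlur(g,(0,0),30)
    s=np.linspace(4,25,60)
    def cost(p):
        t=p[0]; x=p[1]+s*np.cos(t); y=p[2]+s*np.sin(t)
        return map_coordinates(g,[(56-y)*6-.5,(x+56)*6-.5],order=1).mean()
    t0=np.pi+1.885-g0; res=[]
    for d in np.arange(-.5,.51,.1):
        r=minimize(lambda p:cost(p)+.3*((p[1]+1)**2+(p[2]-1)**2),[t0+d,-1,1],method="Nelder-Mead",options=dict(xatol=1e-3,fatol=1e-3)); res.append((r.fun,*r.x))
    r=min(res); return np.round([f(r[1]),r[2],r[3],r[0]],3)
if __name__=="__main__":
    for n in("scene","top"):
        print(n,"start",ptr(n,cv2.imread(f"pics/{n}0.png"),0.0))
        im=np.mean([ctrl.get_image(n)[:,:,::-1] for _ in range(3)],0).astype(np.uint8)
        print(n,"now",ptr(n,im,2.1))
E
python3 pt.py
```

```text
scene start [-0.079 -1.025  2.429 -9.547]
scene now [ 2.134  0.094  1.01  -7.905]
top start [ 0.023 -1.611  2.003 -5.109]
top now [ 2.068 -0.151  0.66  -5.445]
```

```bash
python3 -c "
from h import *
print(L([.5351,.0053]))
go(-26,-20,148)"
```

```text
[-26.09093366  -8.38112051]
t 12.5 at [ -56.5 -194.8] 226.2 F [0.4 0.1 0.3] -> [174.9  29.9  78.2] [-0.     0.    -0.003]
```

```bash
python3 -m creep '[[[0,50,10,0,0,0,0],[0,100,20,20,0,0,0],[0,150,30,40,0,0,0],[0,175,30,60,0,0,0],[0,175,30,77,0,0,0]]]'
python3 -m creep '[[[0,0,0,0,0,0,0],[0,0,0,0,0,0,0],[0,0,0,0,0,0,0]]]' | grep pos
python3 -c "
from h import *
go(-26,-5.8,148)"
```

```text
time: 13.0
position: [0.5347, 0.0006, 0.1484]
tool_rot: [-2.242, -2.197, -0.004]
ft_force: [0.4, -0.1, 0.0]
grip_width: 0.003
position: [0.5358, -0.008, 0.1503]
t 13.3 at [-25.  -21.7] 150.3 F [ 0.3 -0.5 -0.1] -> [15.8 -1.1  2.3] [ 0.002  0.001 -0.006]
```

```bash
python3 -m creep '[[[0,5,-1,2,0,0,0],[0,9,-1,2,0,0,0],[0,12,-1,2,0,0,0],[0,14,-1,2,0,0,0],[0,15,-1,2,0,0,0]]]' | grep pos
python3 -m creep '[[[0,0.5,0,0,0,0,0],[0,0.5,0,0,0,0,0],[0,0.5,0,0,0,0,0]]]' | grep pos
python3 -c "
from h import *
go(-26,-5.8,148)"
python3 -m creep '[[[0,-6,0,0,0,0,0],[0,-20,-8,-10,0,0,0],[0,-60,-20,-40,0,0,0],[0,-110,-30,-80,0,0,0],[0,-160,-30,-80,0,0,0]]]' >/dev/null
python3 -m creep '[[[1,-40,0,0,0,0,0],[1,-40,0,0,0,0,0],[1,-40,0,0,0,0,0]]]' | grep pos
python3 dial.py d10; python3 -c "
from pt import *
for n in('scene','top'):
    im=np.mean([ctrl.get_image(n)[:,:,::-1] for _ in range(3)],0).astype(np.uint8)
    print(n,ptr(n,im,2.1))"
```

```text
position: [0.5347, 0.0079, 0.1474]
position: [0.5347, 0.0085, 0.1473]
t 14.1 at [-26.6  -5.2] 147.3 F [-0.1 -1.9  1.4] -> [-0.6  0.6 -0.7] [ 0.     0.    -0.004]
position: [0.4989, -0.1777, 0.2245]
scene c 0.6 1.8 ell [61.7 62.7] lug -40.1 9.4 r 41.4 bezel 2.071 pointer 2.126 cent -1.1 0.3
top c -2.6 2.4 ell [64.  80.1] lug -41.8 10.4 r 40.0 bezel 2.086 pointer -0.932 cent 2.7 -2.9
scene [ 2.148 -0.031  1.08  -8.363]
top [ 2.087  0.006  0.638 -5.209]
```

```bash
python3 -c "
from h import *
go(0,122,200)"
```

```text
t 15.3 at [ -56.8 -190.7] 225.1 F [ 0.8  0.4 -0.2] -> [312.9  56.1  25. ] [-0.     0.    -0.002]
```

```bash
python3 -m creep '[[[1,50,9,0,0,0,0],[1,100,18,0,0,0,0],[1,150,27,0,0,0,0],[1,200,36,0,0,0,0],[1,250,46,0,0,0,0]]]' | grep pos
python3 -m creep '[[[1,40,6,0,0,0,0],[1,63,10,0,0,0,0],[1,63,10,0,0,0,0],[1,63,10,20,0,0,0],[1,63,10,40,0,0,0]]]' | grep pos
python3 -m creep '[[[1,0,0,0,0,0,0],[1,0,0,0,0,0,0]]]'
python3 -c "
from h import *
go(0,122,64)"
```

```text
position: [0.552, 0.0694, 0.2254]
position: [0.5644, 0.1291, 0.1849]
time: 16.5
position: [0.5639, 0.129, 0.1852]
tool_rot: [2.256, 2.187, -0.001]
ft_force: [-0.3, -0.2, -0.5]
grip_width: 1.001
t 16.5 at [ -0.6 116.1] 185.2 F [-0.3 -0.2 -0.5] -> [  6.    0.6 121.2] [-0.     0.001 -0.005]
```

```bash
python3 -m creep '[[[1,6,0,30,0,0,0],[1,6,0,60,0,0,0],[1,6,0,90,0,0,0],[1,6,0,110,0,0,0],[1,6,0,120,0,0,0]]]' | grep pos
python3 -m creep '[[[1,0,0,0,0,0,0],[0.5,0,0,0,0,0,0],[0.5,0,0,0,0,0,0],[0.5,0,0,0,0,0,0],[0.5,0,0,0,0,0,0]]]' 15
python3 -m creep '[[[0.5,0,0,0,0,0,0],[0.5,0,0,0,0,0,0]]]'
python3 -c "
from h import *
go(0,241,64)"
```

```text
position: [0.5639, 0.1352, 0.0643]
time: 17.5
position: [0.5646, 0.1361, 0.0658]
tool_rot: [2.254, 2.187, 0.001]
ft_force: [0.3, -0.2, 0.1]
grip_width: 0.722
time: 17.7
position: [0.5643, 0.136, 0.0653]
tool_rot: [2.254, 2.188, 0.0]
ft_force: [-1.0, -0.5, 2.7]
grip_width: 0.611
t 17.7 at [ -0.3 123. ] 65.3 F [-1.  -0.5  2.7] -> [ 1.18e+02 -1.00e-01  1.30e+00] [ 0.001  0.    -0.004]
```

```bash
python3 -m creep '[[[0.5,8,0,0,0,0,0],[0.5,18,0,0,0,0,0],[0.5,28,0,0,0,0,0],[0.5,40,0,0,0,0,0],[0.5,52,0,0,0,0,0]]]' | grep -E "pos|ft"
python3 -m creep '[[[0.5,12,0,0,0,0,0],[0.5,25,0,0,0,0,0],[0.5,38,0,0,0,0,0],[0.5,52,-1,0,0,0,0],[0.5,66,-1,0,0,0,0]]]'| grep -E "pos|ft"
python3 -m creep '[[[0.5,0,0,0,0,0,0],[1,0,0,0,0,0,0],[1,0,0,0,0,0,0],[1,0,0,0,0,0,0]]]'
python3 -c "
from h import *
go(0,-123,250)"
```

```text
position: [0.566, 0.1807, 0.065]
ft_force: [-2.8, -11.9, 7.5]
position: [0.5678, 0.2491, 0.0652]
ft_force: [0.6, -8.6, 7.4]
time: 19.1
position: [0.5662, 0.254, 0.0647]
tool_rot: [-2.254, -2.187, 0.0]
ft_force: [-0.6, -0.3, 0.2]
grip_width: 0.807
t 19.1 at [ -1.4 241.1] 64.7 F [-0.6 -0.3  0.2] -> [-364.     2.8 -185.4] [-0.001 -0.    -0.004]
```

```bash
python3 -m creep '[[[1,0,0,-40,0,0,0],[1,0,0,-80,0,0,0],[0,-30,-10,-120,0,0,0],[0,-70,-25,-150,0,0,0],[0,-115,-40,-160,0,0,0]]]' | grep pos
python3 -m creep '[[[0,-50,-12,0,0,0,0],[0,-100,-25,0,0,0,0],[0,-150,-37,0,0,0,0],[0,-200,-48,0,0,0,0],[0,-245,-58,0,0,0,0]]]' | grep pos
python3 -m creep '[[[0,-45,0,0,0,0,0],[0,-45,0,0,0,0,0],[0,-45,0,0,0,0,0],[0,-45,0,0,0,0,0]]]'
python3 -c "
from h import *
go(-102,-166,66)
import cv2
c=cv2.resize(ctrl.get_image('scene')[160:360,200:440,::-1],None,fx=3.3,fy=2.9,interpolation=cv2.INTER_CUBIC);cv2.imwrite('pics/s11.png',c)"
```

```text
position: [0.5242, 0.143, 0.2277]
position: [0.4578, -0.1017, 0.225]
time: 20.5
position: [0.4577, -0.1434, 0.2246]
tool_rot: [-2.252, -2.19, -0.001]
ft_force: [0.4, -0.3, 0.6]
grip_width: 0.03
t 20.5 at [ -99.6 -159. ] 224.6 F [ 0.4 -0.3  0.6] -> [ -7.1  -2.3 158.6] [ 0.    -0.001 -0.002]
```

```bash
python3 -m creep '[[[0,-7,-4,40,0,0,0],[0,-7,-4,80,0,0,0],[0,-7,-4,120,0,0,0],[0,-7,-4,150,0,0,0],[0,-7,-4,158,0,0,0]]]' | grep -E "pos|ft"
python3 -m creep '[[[0,0,5,0,0,0,0],[0,0,12,0,0,0,0],[0,0,18,0,0,0,0],[0,0,22,0,0,0,0],[0,0,26,0,0,0,0]]]' | grep -E "pos|ft"
python3 -c "
from h import *
go(-65,-166,66)"
python3 -m creep '[[[0,0,2,0,0,0,0],[0,0,4,0,0,0,0],[0,0,6,0,0,0,0],[0,0,8,0,0,0,0]]]' | grep -E "pos|ft"
python3 -c "
from h import *
go(-65,-166,66)"
```

```text
position: [0.451, -0.1493, 0.0637]
ft_force: [0.3, -0.7, 0.6]
position: [0.4765, -0.1529, 0.0678]
ft_force: [-14.7, 1.9, 16.5]
t 21.55 at [ -80.6 -168.1] 67.8 F [-14.7   1.9  16.5] -> [ 2.2 15.6  1.7] [-0.007  0.001 -0.005]
position: [0.4842, -0.154, 0.0679]
ft_force: [-12.5, -0.0, 13.5]
t 21.95 at [ -72.9 -168.9] 67.9 F [-12.5  -0.   13.5] -> [3.  7.9 1.8] [-0.007  0.002 -0.005]
```

```bash
python3 -m creep '[[[0,0,0,-2,0,0,0],[0,0,0,-4,0,0,0],[0,0,2,-4,0,0,0],[0,0,4,-4,0,0,0],[0,0,4,-4,0,0,0]]]' | grep -E "pos|ft"
python3 -m creep '[[[0,0,2,0,0,0,0],[0,0,4,0,0,0,0],[0,0,4,0,0,0,0]]]' | grep -E "pos|ft"
python3 -c "
from h import *
go(-65,-166,66)"
```

```text
position: [0.4912, -0.153, 0.0706]
ft_force: [-3.8, -0.5, -1.4]
position: [0.4949, -0.1534, 0.0705]
ft_force: [-5.2, -0.1, -0.6]
t 22.75 at [ -62.1 -168. ] 70.5 F [-5.2 -0.1 -0.6] -> [ 2.  -2.9  4.5] [-0.001  0.    -0.004]
```

```bash
python3 -m creep '[[[0,0,2,0,0,0,0],[0,0,2,0,0,0,0]]]' | grep -E "pos|ft"
python3 -m creep '[[[0,0,2,0,0,0,0],[0,0,2,0,0,0,0]]]' | grep -E "pos|ft"
python3 -m creep '[[[0,0,2,0,0,0,0],[0,0,2,0,0,0,0]]]' | grep -E "pos|ft"
python3 -c "
from h import *
go(-65,-166,66)"
```

```text
position: [0.4952, -0.1537, 0.0703]
ft_force: [-9.4, -1.3, 2.1]
position: [0.495, -0.1537, 0.07]
ft_force: [-14.4, -1.1, 5.5]
position: [0.4949, -0.1538, 0.0699]
ft_force: [-20.7, -0.9, 11.9]
t 23.35 at [ -62.1 -168.5] 69.9 F [-20.7  -0.9  11.9] -> [ 2.5 -2.8  3.9] [-0.014  0.    -0.005]
```

```bash
python3 -m creep '[[[0,0,-12,0,0,0,0],[0.5,0,-20,-30,0,0,0],[1,-10,-20,-80,0,0,0],[1,-30,10,-120,0,0,0],[1,-48,48,-120,0,0,0]]]' | grep pos
python3 -m creep '[[[1,0,7,0,0,0,0],[1,0,7,0,0,0,0],[1,0,7,0,0,0,0],[1,0,7,0,0,0,0]]]'
python3 -c "
from h import *
go(-9,-216,68)
import cv2
im=ctrl.get_image('top')[:,:,::-1]; cv2.imwrite('pics/t12.png',im)
im=ctrl.get_image('scene')[:,:,::-1]; cv2.imwrite('pics/s12.png',im)
t=lambda x,y,z:crop('top',x,y,z,245,188,4.5)
print([L(t(x,y,.062)).round() for x,y in((566,118),(708,118))])
"
```

```text
position: [0.5528, -0.2044, 0.1989]
time: 24.25
position: [0.5541, -0.2018, 0.1906]
tool_rot: [-2.253, -2.189, 0.0]
ft_force: [-0.8, -0.8, -0.1]
grip_width: 0.649
t 24.25 at [  -1.7 -214.9] 190.6 F [-0.8 -0.8 -0.1] -> [ -1.1  -7.2 122.6] [-0.     0.    -0.003]
[array([  68., -123.]), array([  70., -227.])]
```

```bash
python3 -m creep '[[[1,-1,-7,0,0,0,0],[1,-1,-7,30,0,0,0],[1,-1,-7,55,0,0,0],[1,-1,-7,75,0,0,0],[1,-1,-7,80,0,0,0]]]'
python3 -m creep '[[[1,0,0,0,0,0,0],[1,0,0,0,0,0,0]]]'
python3 -c "
from h import *
go(-8,-216,68)"
```

```text
time: 24.85
position: [0.5453, -0.2033, 0.1084]
tool_rot: [-2.252, -2.185, 0.003]
ft_force: [0.2, 0.3, 0.5]
grip_width: 0.991
time: 25.05
position: [0.5482, -0.2039, 0.112]
tool_rot: [2.253, 2.187, 0.001]
ft_force: [-0.2, 0.9, -0.6]
grip_width: 1.002
t 25.05 at [  -7.5 -217.2] 112.0 F [-0.2  0.9 -0.6] -> [ 1.2 -0.6 44. ] [ 0.002  0.001 -0.004]
```

```bash
python3 -m creep '[[[1,1,-0.5,8,0,0,0],[1,1,-0.5,15,0,0,0],[1,1,-0.5,15,0,0,0]]]' | grep -E "pos|ft"
python3 -c "
from h import *
go(-8,-216,68)
import cv2
im=ctrl.get_image('scene')[150:270,230:390,::-1]; cv2.imwrite('pics/s13.png',cv2.resize(im,None,fx=5,fy=5,interpolation=cv2.INTER_CUBIC))"
```

```text
position: [0.5464, -0.2024, 0.0947]
ft_force: [-0.8, -0.6, -0.4]
t 25.35 at [  -9.4 -215.7] 94.7 F [-0.8 -0.6 -0.4] -> [-0.3  1.4 26.7] [-0.002 -0.    -0.004]
```

```bash
python3 -m creep '[[[1,0,1,9,0,0,0],[1,0,1,18,0,0,0],[1,0,1,26,0,0,0],[1,0,1,26,0,0,0]]]' | grep -E "pos|ft"
python3 -m creep '[[[0.8,0,0,0,0,0,0],[0.8,0,0,0,0,0,0],[0.8,0,0,0,0,0,0]]]' 15
python3 -c "
from h import *
go(-9,-85,68)"
```

```text
position: [0.5473, -0.2022, 0.0679]
ft_force: [0.6, 0.0, -0.0]
time: 26.1
position: [0.5448, -0.2025, 0.0685]
tool_rot: [-2.251, -2.184, 0.007]
ft_force: [-6.7, 0.4, -1.0]
grip_width: 0.916
t 26.1 at [ -11.  -215.9] 68.5 F [-6.7  0.4 -1. ] -> [130.9   1.4   0.6] [-0.007 -0.001 -0.004]
```

```bash
python3 -m creep '[[[0.8,8,-0.5,0,0,0,0],[0.8,18,-0.5,0,0,0,0],[0.8,28,-0.5,0,0,0,0],[0.8,38,-0.5,0,0,0,0],[0.8,48,-0.5,0,0,0,0]]]' | grep -E "pos|ft|wid"
python3 -m creep '[[[0.8,9,0,0,0,0,0],[0.8,18,0,0,0,0,0],[0.8,26,0,0,0,0,0],[0.8,32,0,0,0,0,0],[0.8,32,0,0,0,0,0]]]' | grep -E "pos|ft|wid"
python3 -c "
from h import *
go(-9,-85,68)
import cv2
o=[]
for n,y,x in(('scene',180,250),('top',195,310)):
    im=ctrl.get_image(n)[:,:,::-1]; cv2.imwrite(f'pics/{n}14.png',im); o.append(cv2.resize(im[y:y+100,x:x+66],None,fx=6,fy=6,interpolation=cv2.INTER_CUBIC))
cv2.imwrite('pics/m14.png',np.hstack(o))"
```

```text
position: [0.546, -0.1581, 0.0687]
ft_force: [-5.4, -6.5, -1.7]
grip_width: 0.918
position: [0.5469, -0.1246, 0.0686]
ft_force: [-5.4, -3.1, -2.0]
grip_width: 0.919
t 27.1 at [ -10.9 -137.9] 68.6 F [-5.4 -3.1 -2. ] -> [52.9  1.6  0.5] [-0.006  0.003 -0.006]
```

View pics/m14.png

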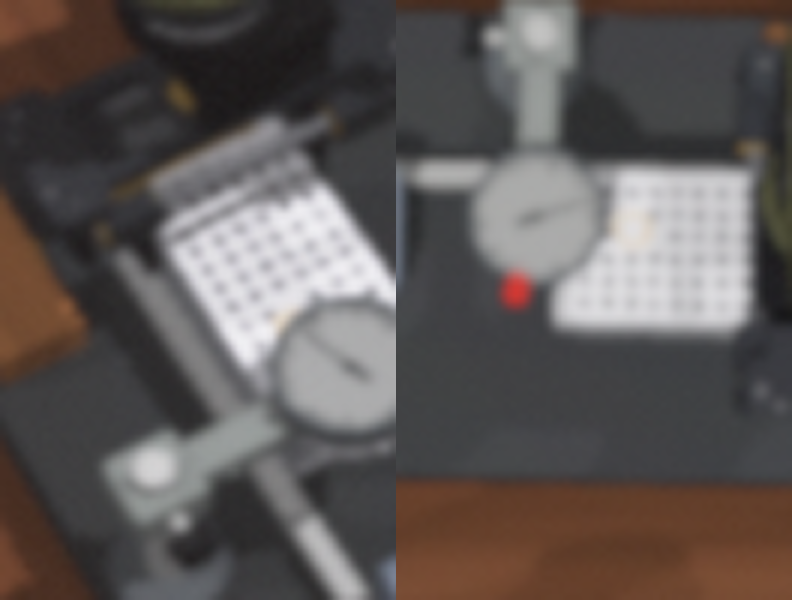

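```bash
python3 -c "
from h import *
t=lambda x,y,z:L(crop('top',x-396,y,z,310,195,6)).round(1)
print('land',t(634,228,.1),'FL',t(553,329,.096),t(555,278,.096),'dial c',t(537,214,.141))
s=lambda x,y,z:L(crop('scene',x,y,z,250,180,6)).round(1)
print('sc dial',s(343,367,.139))"
```

```text
land [ -1.2 -52.4] FL [-55.3 -10.3] [-28.1 -11. ] dial c [-0.8  0.2]
sc dial [ 3.  -0.4]
```

```bash
python3 -m creep '[[[0.8,7,0,0,0,0,0],[0.8,14,0,0,0,0,0],[0.8,21,0,0,0,0,0],[0.8,28,0,0,0,0,0],[0.8,34,0,0,0,0,0]]]' | grep -E "pos|ft|wid"
python3 -m creep '[[[0.8,6,0.5,0,0,0,0],[0.8,12,1,0,0,0,0],[0.8,18,1,0,0,0,0],[0.8,18,1,0,0,0,0],[0.8,18,1,0,0,0,0]]]' | grep -E "pos|ft|wid"
python3 -c "
from h import *
go(-9,-86,68)"
```

```text
position: [0.5478, -0.0933, 0.0686]
ft_force: [-5.9, -8.0, -2.4]
grip_width: 0.92
position: [0.5483, -0.0759, 0.0686]
ft_force: [-9.5, -8.2, 1.2]
grip_width: 0.92
t 28.2 at [-10.8 -89.2] 68.6 F [-9.5 -8.2  1.2] -> [3.3 1.7 0.5] [-0.009  0.007 -0.007]
```

```bash
python3 -m creep '[[[0.8,2,0,0,0,0,0],[0.8,3.5,0,0,0,0,0],[0.8,3.5,0,0,0,0,0]]]' | grep -E "pos|ft|wid"
python3 -m creep '[[[1,0,-1.5,0,0,0,0],[1,0,-1.5,0,0,0,0],[1,0,-1.5,0,0,0,0]]]' | grep -E "pos|ft|wid"
python3 -c "
from h import *
go(-10,-86,68)"
```

```text
position: [0.5484, -0.0738, 0.0686]
ft_force: [-10.5, -10.8, 0.8]
grip_width: 0.914
position: [0.5518, -0.0668, 0.0702]
ft_force: [-0.5, -0.3, 0.8]
grip_width: 0.993
t 28.8 at [ -7.5 -80. ] 70.2 F [-0.5 -0.3  0.8] -> [-6.  -2.5  2.2] [ 0.001 -0.    -0.004]
```

```bash
python3 -m creep '[[[1,0,1.5,0,0,0,0],[1,0,3,0,0,0,0],[1,0,4,0,0,0,0],[1,0,4,0,0,0,0]]]' | grep -E "pos|ft|wid"
python3 -m creep '[[[1,0,-5,0,0,0,0],[1,0,-5,0,0,0,0],[1,0,-5,0,0,0,0]]]' | grep -E "pos|ft|wid"
python3 -m creep '[[[1,0,0,-20,0,0,0],[1,0,0,-60,0,0,0],[1,0,0,-110,0,0,0],[1,-40,0,-150,0,0,0],[1,-90,0,-150,0,0,0]]]' | grep -E "pos|ft"
python3 -m creep '[[[1,-50,-10,0,0,0,0],[1,-100,-20,0,0,0,0],[1,-150,-30,0,0,0,0],[1,-150,-30,0,0,0,0],[1,-150,-30,0,0,0,0]]]' | grep -E "pos|ft"
python3 dial.py d20; python3 -c "
from pt import *
for n in('scene','top'):
    im=np.mean([ctrl.get_image(n)[:,:,::-1] for _ in range(3)],0).astype(np.uint8); cv2.imwrite(f'pics/{n}20.png',im)
    print(n,ptr(n,im,2.1))"
```

```text
position: [0.552, -0.0668, 0.0696]
ft_force: [-10.2, 0.3, 8.2]
grip_width: 1.001
position: [0.5511, -0.0668, 0.0701]
ft_force: [-0.1, 0.1, -0.4]
grip_width: 0.997
position: [0.5522, -0.1497, 0.226]
ft_force: [1.4, -0.5, -0.1]
position: [0.5128, -0.3034, 0.219]
ft_force: [-0.3, 1.1, -0.2]
scene c -0.9 -2.8 ell [68.7 71.7] lug -40.4 9.5 r 41.3 bezel 2.186 pointer 0.896 cent -2.1 -1.3
top c -4.1 -0.6 ell [69.5 85.6] lug -39.3 10.1 r 36.8 bezel 2.18 pointer -0.981 cent 3.8 0.2
scene [ 2.157 -0.016  0.913 -8.595]
top [ 2.079 -0.396  0.801 -5.439]
```

```bash
python3 - <<'E'
from dial import *
for n in("top","scene"):
    im=cv2.imread(f"pics/{n}20.png"); a,X,Y=rect(n,im,.1,3,260)
    hsv=cv2.cvtColor(a,cv2.COLOR_BGR2HSV)
    m=((hsv[...,2]>120)&(hsv[...,1]<45)&(X<34)&(X>-75)&(Y<60)&(Y>-130)).astype(np.uint8)
    m=cv2.morphologyEx(m,cv2.MORPH_CLOSE,np.ones((13,13)))
    fr=[X[0,np.where(m[np.argmin(abs(Y[:,0]-y))])[0].min()].round(1) for y in(-100,-85,-70,-60,-50)]
    rt=[Y[np.where(m[:,np.argmin(abs(X[0]-x))])[0].max(),0].round(1) for x in(-40,-20,0,20)]
    lf=[Y[np.where(m[:,np.argmin(abs(X[0]-x))])[0].min(),0].round(1) for x in(-46,-42)]
    bm=((hsv[...,0]>100)&(hsv[...,0]<125)&(hsv[...,1]>40)&(hsv[...,2]>100)&(Y>50)&(X>-40)&(X<32)).astype(np.uint8)
    bm=cv2.morphologyEx(bm,cv2.MORPH_OPEN,np.ones((9,9))); ys=Y[bm>0]; xs=X[bm>0]
    print(n,"front",fr,"right",rt,"left",lf,"master y",ys.min() if ys.size else None,ys.max() if ys.size else None,"x",np.percentile(xs,[2,98]) if xs.size else None)
E
```

```text
top front [np.float64(-57.2), np.float64(-56.8), np.float64(-56.8), np.float64(-56.5), np.float64(-56.8)] right [np.float64(-112.8), np.float64(-113.2), np.float64(-113.5), np.float64(-129.8)] left [np.float64(41.8), np.float64(41.8)] master y 97.83333333333334 190.16666666666669 x [-35.83333333 -31.83333333]
scene front [np.float64(-53.5), np.float64(-52.8), np.float64(-53.2), np.float64(-53.5), np.float64(-53.2)] right [np.float64(-110.8), np.float64(-110.8), np.float64(-110.5), np.float64(-110.5)] left [np.float64(44.2), np.float64(45.2)] master y 75.5 217.5 x [-28.83333333  30.83333333]
```

```bash
python3 -c "
from bench import ctrl
print(ctrl.get_state()['time'],ctrl.close_job())"
```

```text
the job is handed in; nothing more can be done
30.9 None
```

The job is done and handed in at 30.9 s. I slid the master along the fence until its land was under the contact, then pushed the bezel round by its red lug to bring zero to the pointer. I slid the master back out, pushed the pallet against the fence and slid it under the contact. For the slides I gripped the master by its handle and the pallet by its sides.

| Check | Scene camera | Top camera |
|---|---|---|
| Bezel after the last push, rad | 2.13 | 2.16 |
| Pointer, master under contact, rad | 2.15 | 2.09 |
| Pointer, pallet under contact, rad | 2.16 | 2.08 |
| Pallet land from the assumed gauge axis along the fence (dial centre measured 0 to 1 mm), mm | +2 | −1 |

- **Zero setting:** the cameras disagree on the sign of the zero error. The average is within about 0.02 rad, with an uncertainty of about 0.04 rad. The bezel figures assume the gauge axis found from the lug's own positions. The dial-centre fit gave about 0.06 rad less before the pallet went in, and was unreliable with the white pallet behind the dial. The lug stayed where I left it.
- **Pallet:** its front face is parallel to the fence within measurement error. It was seated with a final push of about 10 N.
- **Master:** its near end is about 75 mm to the left of the gauge axis, so it is clear of the gauge.
- **Not checked:** I viewed no picture after the final placement, because the viewing allowance was used up. The last checks come from image measurements only. I did not re-measure the other objects on the bench; nothing suggested the arm touched them.

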